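# Lay out the fittings kit for one prosthetic leg

### The arm

A 7-joint arm with a two-finger parallel gripper is mounted at the origin on the work surface. World frame = base frame: x ahead of the robot, y to its left, z up, the work surface at z = 0. Lengths are in m, angles in rad, forces in N, time in s.
With the tool pointing down it reaches from about 0.4 to 0.875 m from the base axis. Payload 19.3 kg.
Tool frame: the origin (TCP) lies midway between the tips of the shut fingers; the grasp point (between the pads) lies 19 mm behind it (bot.pinch_z is the distance from the TCP to the grasp point, in m); z points along the fingers, y is the line along which they close (so a half turn about z gives the same grasp; the last joint's range is limited). The gripper opens to 85 mm and grips with 20 to 120 N. Pads are 22 mm wide; open, the fingers measure 114 mm over their backs; the gripper's body (76 mm by 85 mm) begins 54 mm behind the grasp point. The pads swing forward as they close: fully open they stand 13 mm farther back than shut.
Start: joints at [1.045, 0.521, -0.036, 1.599, 0.021, 1.021, -0.113], TCP at [0.275, -0.561, 0.231] pointing down, gripper open.
Joint ranges: [-2.91, 2.91], [-0.3, 2.13], [-1.5, 1.42], [0.17, 2.43], [-1.26, 4.41], [0.16, 1.93], [-2.52, 2.52]. Speed limits (rad/s): [1.89, 1.89, 2.39, 2.39, 3.01, 3.01, 3.01].

### API

Orientations are given as [roll, pitch, yaw] about the fixed x, y, z axes, in that order (R = Rz(yaw) Ry(pitch) Rx(roll)).
In Python, from workcell import observe, viewer, bot gives the robot as it stands. The module is installed in compiled form; this text tells all that it offers.
- The arm moves only by the tool play_rows, never from a script. Its argument "motion" is a list of rows, each a list of 7 numbers: the shift along the tool's x, y, z in cm, then the turn, a rotation vector about the tool's x, y, z in rad, then the opening, from -1 (shut) to 1 (fully open), so that 0 is half open. A call has exactly 5 rows; each row is the pose to reach, as a shift and turn from the pose commanded when the call began, along the tool's axes at that moment; what a row does not reach only later rows make up. A row lasts 1/10 s, in which the tool goes at most 50 mm and 8.59 degrees, less where a joint would pass 70% of its speed; a pose out of reach is approached as far as the arm can. A call with a gripper value outside its range is refused whole. The fingers move at their own pace and stop on an object; "squeeze" is the grip in N (left out, the last holds). Time passes only in rows, so rows that repeat a pose let the fingers close, or fill a call up. It gives the time, the measured TCP pose, the force, the opening and the grip force at its end, in the units of the state.
- observe(): the state, without advancing time (a new reading comes with each control period).
- viewer.grab_frame(name): name is "scene" or "top"; returns (picture, depth): 480x640x3 uint8, red, green, blue; 480x640 float32, m along the optical axis (not along the pixel's ray), 0 where there is no reading.
- viewer.camera_info(name): a dict with "fx", "fy", "cx", "cy" (pixels), "R" (3x3) and "t" (3): a world point X has camera coordinates R X + t. Camera axes: x right, y down, z forward; pixel columns grow to the right and rows downward; lengths in m; the calibration is good to about 2 mm. A picture is of the moment at which its call begins. camera_info takes no time and is no camera call.
- bot.job_done(): hands the job in; it is judged then, once.
The state is a dict: "clock": time; "qpos": joint angles; "qd": joint speeds; "joint_efforts": joint torques, N m; "position": TCP position; "tool_rot": TCP orientation; "force": force on the tool from outside, world axes, zero at the start; "moment": the same for the moment, N m; "grip_width": finger opening in m; "finger_force": force on a finger pad.
Only numpy, scipy, OpenCV 4.12 (cv2) and the standard library are available. Lean on these libraries where they do the work, as an engineer would, in place of code of your own. Each camera call takes 0.05 s, during which the arm holds its last target. There are 200 camera calls.

### The job

On the prosthetics bench, gather the kit for one leg into the grey tray: set the square-based pyramid adapter upright in the square nest, lay the offset bar flat and lengthwise in the oblong nest, stand the short tube in the round cup, and seat the collar level and all the way down on the tapered peg, wide end of its bore down as it already stands. Leave the round-based adapter and the long tube, which belong to another leg, standing where they are.

Things in the scene. Friction and masses are not known exactly. Their poses are not given: they have to be found in the camera images.
- square_adapter_mid (a point): Square-based pyramid adapter, bare metal, about 140 g, loose, standing upright: a block 44 x 44 mm and 20 mm high with four screw dots, on it a dome (34 mm dia at its foot, 8 mm high) and a small square pyramid head (21 mm wide); 42 mm high in all. Grip it by two opposite sides of the 20 mm high block. Site 21 mm above its underside, on the axis, half-way up; x and y square to the block's sides, z up.
- offset_bar_mid (a point): Offset bar, bare metal, about 150 g, loose, lying flat: 76 mm long (its x), 30 mm wide (its y), 22 mm thick with two round bosses (20 mm dia, 6 mm high, 22 mm either side of the middle) on top, 28 mm high in all; both ends are alike. Site 14 mm above its underside, at the centre, half-way up; x along its length, z up.
- short_tube_mid (a point): Short pylon tube, bare aluminium, about 70 g, loose, standing on end: 30 mm outside diameter, 24 mm bore, 80 mm high. Site on its axis half-way up, 40 mm above its underside; z along the axis.
- collar_mid (a point): Collar, bare steel colour, about 80 g, loose, standing on its wide bore end: outside a straight cylinder of 44 mm diameter, 28 mm high, with a tapered bore right through, 28 mm wide at the underside and 21 mm at the top, matching the tapered peg. Site on its axis half-way up, 14 mm above its underside; z along the axis.
- round_adapter_mid (a point): Round-based pyramid adapter, the look-alike of the square one, to be left alone: same head and height (42 mm), but the 20 mm high base is a disc of 48 mm diameter. Site on its axis half-way up, 21 mm above its underside.
- long_tube_mid (a point): Long pylon tube, the look-alike of the short one, to be left alone: 30 mm outside diameter, 130 mm high, standing on end. Site on its axis half-way up, 65 mm above its underside.
- square_nest_seat (a point): Square nest: one of four black 98 mm square inserts that lie fixed, two by two in any arrangement, in the low grey tray (212 mm square, rim 16 mm high; tray fixed to the bench). Four metal corner angles, 12 mm high, enclose a 54 x 54 mm square with a white floor; between them each side is open for 40 mm, centred, so that fingers pass. Site at the centre of its floor, on which the adapter's underside rests (10 mm above the bench); x and y along the nest's sides, z up.
- bar_nest_seat (a point): Oblong nest, black insert in the same tray: four metal corner angles, 12 mm high, enclose 88 mm (its x) by 42 mm (its y) with a white floor; the long sides are open for 66 mm in the middle. Site at the centre of its floor, on which the bar's underside rests (10 mm above the bench); x along its length, z up.
- tube_cup_seat (a point): Round cup, black insert with a metal ring in the same tray: ring 54 mm outside, 46 mm inside diameter, 14 mm high above its white floor. Site at the centre of its floor, on which the tube's end rests (10 mm above the bench); z up.
- taper_peg_seat (a point): Tapered peg, black insert with an upright steel cone in the same tray: 29 mm diameter at the foot, 18 mm at 45 mm above the insert's plate, top rounded off 48 mm above the plate. Site on its axis 5 mm above the plate (15 mm above the bench, 43 mm below the peg's top): the collar's underside comes to this height when it is fully home and wedged on the taper (a light push of about 10 N seats it; friction then holds it); z up.
There are look-alikes about, which are no part of the job. Leave any pink look-alike of the part that bears offset_bar_mid alone.

How it is judged:
At the end, for the whole second after the job is handed in: Adapter, bar and tube each rest on the floor of their own nest (centre 12 mm, height 4 mm, tilt 7 deg, bar along nest within 0.3 rad); collar level on the peg (8 mm, height 5 mm of home, 7 deg); all at rest; round adapter and long tube within 30 mm of their start (horizontal distance between square_adapter_mid and square_nest_seat below 0.012 m and z of square_adapter_mid in the frame of square_nest_seat between 0.017 and 0.025 m and angle between each of square_adapter_mid, offset_bar_mid, short_tube_mid, collar_mid's own z axis and vertical below 0.12 rad and linear speed of each of square_adapter, offset_bar, short_tube, collar below 0.02 m/s and horizontal distance between offset_bar_mid and bar_nest_seat below 0.012 m and z of offset_bar_mid in the frame of bar_nest_seat between 0.01 and 0.018 m and angle between the x axis of offset_bar_mid and the x axis of bar_nest_seat, either way round below 0.3 rad and horizontal distance between short_tube_mid and tube_cup_seat below 0.012 m and z of short_tube_mid in the frame of tube_cup_seat between 0.036 and 0.044 m and horizontal distance between collar_mid and taper_peg_seat below 0.008 m and z of collar_mid in the frame of taper_peg_seat between 0.009 and 0.019 m and distance of each of round_adapter_mid, long_tube_mid from where it was at the start of the episode below 0.03 m); the robot touches nothing.
It fails at once if the round-based adapter or the long tube is moved by more than 30 mm or knocked over (distance of any of round_adapter_mid, long_tube_mid from where it was at the start of the episode above 0.03 m).
It also fails if it takes over 122 s, if anything falls off the work surface, if the arm or the gripper's body presses on something with over 40 N, if the wrist force passes 120 N, or if a joint passes its speed limit or range.

## Working session

There is one attempt and no reset: what is moved stays moved. The work goes in short steps, Python scripts to look and compute and a tool call to move; the robot and the scene stay as the last step left them, time stands still between calls to the robot, and variables do not carry over. Pictures are saved under pics/ and viewed, at most 14 in all, crops included, and the job is handed in when it is done.

Besides the shell and the picture viewer there is one more tool, called as a command line: name --pt "numbers of a row" for each row, then --argument value for the rest. play_rows: Moves the arm, as the interface text tells. Its arguments: {"type":"object","properties":{"motion":{"type":"array"},"squeeze":{"type":"number"}},"required":["motion"]}

```bash
mkdir -p pics
python3 - <<'E'
from workcell import observe, viewer, bot
import cv2, numpy as np
s=observe(); print(s); print(bot.pinch_z)
for n in ("scene","top"):
    p,d=viewer.grab_frame(n); cv2.imwrite(f"pics/{n}0.png",p[:,:,::-1]); np.savez(f"{n}0.npz",p=p,d=d)
    print(n,viewer.camera_info(n))
E
```

```text
{'clock': 0.0, 'qpos': array([ 1.04483941,  0.52202933, -0.03635379,  1.5999897 ,  0.02121853,
        1.02109938, -0.1127856 ]), 'qd': array([ 0.00039685, -0.00014252,  0.00030043,  0.00062637,  0.00064156,
       -0.00152822,  0.00038654]), 'joint_efforts': array([-4.39119503e-04, -9.27085018e+01,  1.97957464e+00, -3.69938207e+01,
        1.78161910e-02,  7.90146994e-03, -1.25572406e-06]), 'position': array([ 0.27491914, -0.56091859,  0.23072245]), 'tool_rot': array([-3.14045563e+00,  8.36979068e-05,  4.55793636e-01]), 'force': array([1.07299422, 0.40470389, 0.3137087 ]), 'moment': array([ 0.00022267, -0.04837921,  0.04558795]), 'finger_force': 0.0, 'grip_width': 0.08524489770387075}
0.0187
scene {'fx': 618.1896433382152, 'fy': 618.1896433382152, 'cx': 330.4670928182135, 'cy': 248.23138124532724, 'R': array([[-0.29254558,  0.95598393,  0.02262331],
       [ 0.49835511,  0.17261035, -0.8496163 ],
       [-0.81612454, -0.23727705, -0.52691587]]), 't': array([ 0.14651788, -0.18420082,  1.66430794])}
top {'fx': 482.1770416149532, 'fy': 482.1770416149532, 'cx': 319.71884355665065, 'cy': 241.89595595073402, 'R': array([[-0.01831512, -0.99980973,  0.00671233],
       [-0.99684446,  0.01774136, -0.07737163],
       [ 0.07723782, -0.00810822, -0.99697973]]), 't': array([-0.01086719,  0.47367327,  0.97188678])}
```

View pics/top0.png

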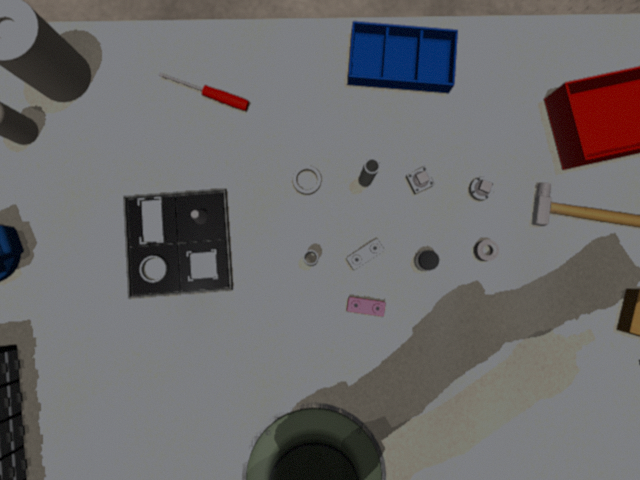

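View pics/scene0.png

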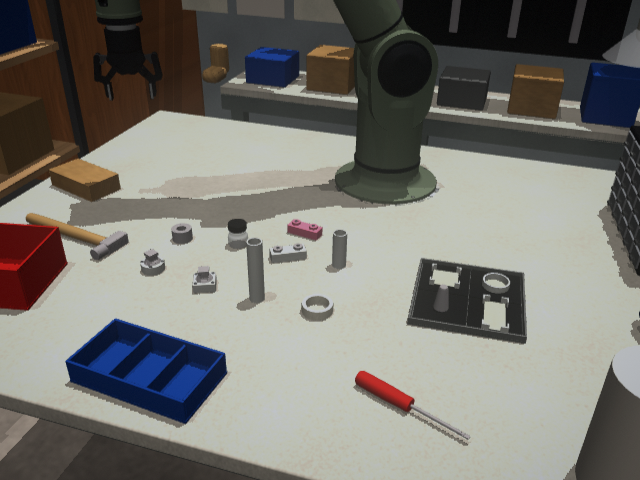

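The top view shows the tray at about (178,243): the bar nest is at (150,220), the peg at (197,214), the cup at (153,268) and the square nest at (203,265). The parts are the short tube (312,255), bar (365,253), square adapter (420,180), collar (486,249), long tube (369,172) and round adapter (482,187). The ring, the jar and the pink bar are distractors.

```bash
cat > h.py <<'E'
import cv2, numpy as np
from workcell import observe, viewer, bot
def ray(n,u,v,z):
    c=viewer.camera_info(n); R=c["R"];o=-R.T@c["t"]
    d=R.T@np.array([(u-c["cx"])/c["fx"],(v-c["cy"])/c["fy"],1]); return (o+d*(z-o[2])/d[2])
def cloud(n,d):
    c=viewer.camera_info(n); v,u=np.mgrid[:480,:640]
    P=np.stack([(u-c["cx"])/c["fx"]*d,(v-c["cy"])/c["fy"]*d,d],-1)
    return (P-c["t"])@c["R"]
E
python3 - <<'E'
from h import *
f=np.load("top0.npz"); P=cloud("top",f["d"]); z=P[...,2]
print("table z", np.median(z[350:400,100:200]))
m=((z>0.012)&(f["d"]>0)).astype(np.uint8)
n,l,st,ce=cv2.connectedComponentsWithStats(m)
for i in range(1,n):
    if 40<st[i,4]<20000:
        q=P[l==i]; zt=np.percentile(q[:,2],95)
        print(ce[i].round(1),st[i,4],"ztop %.3f"%zt, "c",q.mean(0).round(4))
a=f["p"][:,:,::-1]
cv2.imwrite("pics/c1.png",cv2.resize(a[140:320,285:505],None,fx=3.6,fy=3.3,interpolation=cv2.INTER_CUBIC))
cv2.imwrite("pics/c2.png",cv2.resize(a[180:305,115:240],None,fx=4.8,fy=4.8,interpolation=cv2.INTER_CUBIC)[:600])
E
```

```text
table z -0.0005081237483539065
[39.  52.6] 5764 ztop 0.201 c [0.8212 0.4908 0.1418]
[404.7  54.2] 2690 ztop 0.045 c [ 0.8623 -0.204   0.0331]
[582.6 116.2] 3212 ztop 0.089 c [ 0.7159 -0.5549  0.0571]
[216.8  94.2] 698 ztop 0.027 c [0.7875 0.1908 0.0206]
[ 15.5 125. ] 1037 ztop 0.116 c [0.7125 0.5793 0.0663]
[368.6 170.8] 388 ztop 0.130 c [ 0.6034 -0.1156  0.0893]
[306.3 178.8] 320 ztop 0.022 c [0.6051 0.0061 0.0189]
[419.7 179.1] 451 ztop 0.043 c [ 0.5991 -0.228   0.0253]
[481.2 187.7] 422 ztop 0.042 c [ 0.5788 -0.3542  0.0257]
[576.5 210.1] 1665 ztop 0.027 c [ 0.5295 -0.5506  0.0221]
[175.  241.9] 847 ztop 0.018 c [0.4796 0.278  0.0153]
[198.5 215.7] 185 ztop 0.058 c [0.529  0.2238 0.0398]
[  8.6 249.2] 904 ztop 0.076 c [0.4672 0.5951 0.0514]
[364.6 253.4] 545 ztop 0.029 c [ 0.4479 -0.1107  0.0227]
[486.4 249.5] 349 ztop 0.030 c [ 0.4512 -0.3593  0.0254]
[310.1 256.6] 105 ztop 0.082 c [4.412e-01 3.000e-04 6.770e-02]
[426.2 259.8] 425 ztop 0.057 c [ 0.4317 -0.2302  0.0476]
[152.9 268.4] 245 ztop 0.026 c [0.4253 0.3212 0.0206]
[631.7 312.7] 703 ztop 0.046 c [ 0.3186 -0.6428  0.0337]
[365.6 305.8] 556 ztop 0.029 c [ 0.3416 -0.11    0.0227]
[ 10.6 417.1] 2917 ztop 0.076 c [0.1427 0.5853 0.0446]
[313.6 454.4] 5198 ztop 0.219 c [ 0.0727 -0.0002  0.0777]
```

View pics/c1.png

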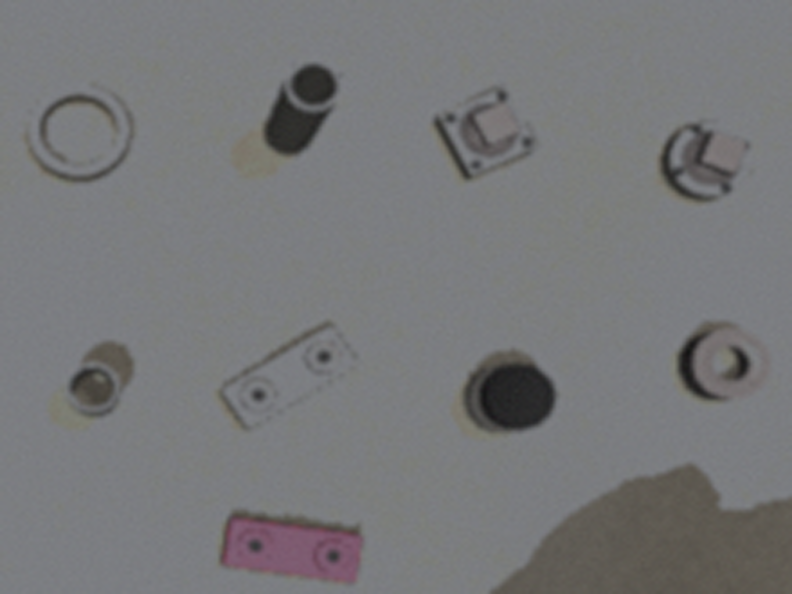

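View pics/c2.png

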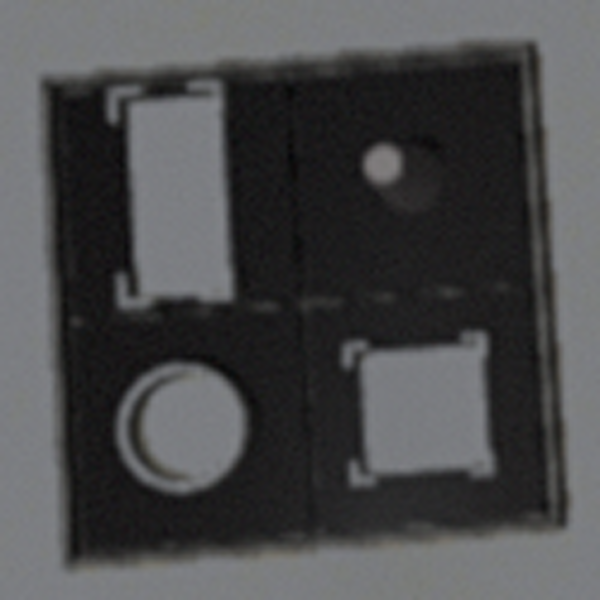

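The crops show the parts clearly. The square adapter is turned by about 20–25° and the bar by about 30° in the image. The tray is turned by about 4°, and each nest is readable.

```bash
cat > meas.py <<'E'
from h import *
def seg(P,xy,r,lo,hi):
    return P[(np.hypot(P[...,0]-xy[0],P[...,1]-xy[1])<r)&(P[...,2]>lo)&(P[...,2]<hi)]
def rect(q):
    (c,s,a)=cv2.minAreaRect((q[:,:2]*1000).astype(np.float32)); return np.round(c,1),np.round(s,1),round(a,1),len(q)
def circ(q):
    c=2*(q[:,:2]); A=np.c_[c,np.ones(len(q))]
    e,r=cv2.minEnclosingCircle((q[:,:2]*1000).astype(np.float32)); return "minenc",np.round(e,1),round(r,1),"mean",(q[:,:2].mean(0)*1000).round(1),len(q)
E
python3 - <<'E'
from meas import *
for cam in("top","scene"):
    f=np.load(cam+"0.npz"); P=cloud(cam,f["d"]); print("==",cam)
    print("sq block",rect(seg(P,(.597,-.226),.045,.017,.0225)))
    print("sq all",rect(seg(P,(.597,-.226),.045,.012,.05)))
    print("sq head",rect(seg(P,(.597,-.226),.045,.038,.05)))
    print("bar",rect(seg(P,(.448,-.111),.06,.019,.0255)))
    print("barall",rect(seg(P,(.448,-.111),.06,.015,.035)))
    print("tube",circ(seg(P,(.44,0),.03,.077,.09)))
    print("collar",circ(seg(P,(.451,-.359),.04,.0255,.035)))
    print("ltube",circ(seg(P,(.603,-.116),.06,.126,.14)))
    print("round",circ(seg(P,(.578,-.354),.045,.017,.0225)))
    print("cup",circ(seg(P,(.425,.321),.045,.0205,.03)))
    for z in(.03,.04,.05,.054): print("peg",z,circ(seg(P,(.529,.224),.03,z,z+.008)))
    # white floors
    g=f["p"].max(-1); m=(g>95)&(np.abs(P[...,0]-.479)<.125)&(np.abs(P[...,1]-.278)<.125)
    m=(m).astype(np.uint8); n,l,st,ce=cv2.connectedComponentsWithStats(m,connectivity=4)
    for i in range(1,n):
        if 200<st[i,4]<4000:
            v,u=np.where(l==i); q=np.array([ray(cam,a,b,.010) for a,b in zip(u,v)]); print("floor",rect(q),(q.mean(0)*1000).round(1))
E
```

```text
== top
sq block (array([ 600.7, -229.9]), array([43.9, 44.3]), 24.1, 230)
sq all (array([ 601.1, -229.8]), array([44.3, 44.3]), 24.5, 451)
sq head (array([ 601. , -229.9]), array([21. , 21.4]), 23.6, 109)
bar (array([ 448. , -110.8]), array([29.8, 74.9]), 31.7, 370)
barall (array([ 448.3, -111.4]), array([29.8, 76.4]), 31.7, 543)
tube ('minenc', array([4.406e+02, 1.000e-01]), 14.7, 'mean', array([4.404e+02, 4.000e-01]), 62)
collar ('minenc', array([ 451.6, -360.6]), 22.2, 'mean', array([ 451. , -361.1]), 222)
ltube ('minenc', array([ 605.7, -116.8]), 14.9, 'mean', array([ 606. , -116.8]), 77)
round ('minenc', array([ 580.9, -357.6]), 24.0, 'mean', array([ 579.6, -354.7]), 196)
cup ('minenc', array([426.1, 321.6]), 27.2, 'mean', array([425. , 321.6]), 156)
peg 0.03 ('minenc', array([530.6, 225.9]), 11.4, 'mean', array([528.3, 220.8]), 19)
peg 0.04 ('minenc', array([530.3, 225.8]), 10.5, 'mean', array([528.6, 221.7]), 19)
peg 0.05 ('minenc', array([531.1, 227.7]), 9.6, 'mean', array([530.3, 226.4]), 56)
peg 0.054 ('minenc', array([531.5, 228.3]), 9.1, 'mean', array([531.2, 227.9]), 61)Traceback (most recent call last):
  File "<stdin>", line 20, in <module>
  File "h.py", line 4, in ray
    c=viewer.camera_info(n); R=c["R"];o=-R.T@c["t"]
ValueError: time passes only in moves, steps and waits
```

```bash
python3 - <<'E'
s=open("h.py").read()
s=s.replace('''    c=viewer.camera_info(n); R=c["R"]''','''    c=info(n); R=c["R"]''').replace('c=viewer.camera_info(n); v,u','c=info(n); v,u').replace("def ray","import functools\ninfo=functools.lru_cache(viewer.camera_info)\ndef ray",1)
open("h.py","w").write(s)
E
python3 - <<'E'
from meas import *
for cam in("top","scene"):
    f=np.load(cam+"0.npz"); P=cloud(cam,f["d"]); print("==",cam)
    if cam=="scene":
        print("sq block",rect(seg(P,(.597,-.226),.045,.017,.0225)))
        print("bar",rect(seg(P,(.448,-.111),.06,.019,.0255)))
        print("tube",circ(seg(P,(.44,0),.03,.077,.09)))
        print("collar",circ(seg(P,(.451,-.359),.04,.0255,.035)))
        print("ltube",circ(seg(P,(.603,-.116),.06,.126,.14)))
        print("cup",circ(seg(P,(.425,.321),.045,.0205,.03)))
        print("peg",circ(seg(P,(.529,.224),.03,.054,.062)))
    g=f["p"].max(-1); m=(g>95)&(np.abs(P[...,0]-.479)<.1)&(np.abs(P[...,1]-.278)<.1)
    m=m.astype(np.uint8); n,l,st,ce=cv2.connectedComponentsWithStats(m,connectivity=4)
    for i in range(1,n):
        if 200<st[i,4]<4000:
            v,u=np.where(l==i); q=np.array([ray(cam,a,b,.010) for a,b in zip(u,v)]); print("floor",rect(q),(q.mean(0)*1000).round(1))
E
```

```text
== top
floor (array([526. , 329.4]), array([95.5, 45.4]), 0.4, 821) [523.7 327.7  10. ]
floor (array([430.6, 221.2]), array([58.3, 52.8]), 4.5, 646) [430.9 220.9  10. ]
floor (array([425.3, 325.6]), array([51.6, 51.4]), 89.0, 455) [425.4 323.3  10. ]
== scene
sq block (array([ 601.8, -230. ]), array([47. , 42.6]), 25.1, 163)
bar (array([ 448.4, -112.1]), array([33.9, 75.4]), 32.4, 216)
tube ('minenc', array([440.3,   1.7]), 16.4, 'mean', array([4.422e+02, 4.000e-01]), 38)
collar ('minenc', array([ 451.9, -362.8]), 24.4, 'mean', array([ 453.6, -361.7]), 93)
ltube ('minenc', array([ 606.2, -117.2]), 16.5, 'mean', array([ 606.1, -118.2]), 70)
cup ('minenc', array([426.1, 320.5]), 28.1, 'mean', array([426.9, 320.4]), 125)
peg ('minenc', array([533. , 227.8]), 8.4, 'mean', array([532.7, 228.1]), 43)
floor (array([436. , 221.3]), array([70. , 59.7]), 1.5, 415) [431.9 221.1  10. ]
floor (array([404.8, 321. ]), array([53.9, 51.8]), 3.2, 233) [408.3 320.1  10. ]
floor (array([522.8, 327.5]), array([89.7, 46.9]), 5.2, 606) [523.6 327.1  10. ]
```

```bash
cat > go.py <<'E'
# usage: go.py x y z yaw_deg [x y z yaw ...] : shift (cm) and turn (rad) in tool axes, chained
import sys; from h import *
from scipy.spatial.transform import Rotation as Ro
s=observe(); p=s["position"]; R=Ro.from_euler("xyz",s["tool_rot"])
print("t %.2f"%s["clock"],"p",p.round(4),"rpy",np.degrees(s["tool_rot"]).round(2),"w %.4f"%s["grip_width"],"F",s["force"].round(1),"ff %.1f"%s["finger_force"],"q7 %.2f"%s["qpos"][6])
a=list(map(float,sys.argv[1:]))
for i in range(0,len(a),4):
    q=np.array(a[i:i+3]); T=Ro.from_euler("xyz",[np.pi,0,np.radians(a[i+3])])
    print((R.inv().apply(q-p)*100).round(2), (R.inv()*T).as_rotvec().round(3)); p,R=q,T
E
python3 go.py .44 -.4 .23 70 .601 -.23 .12 114.3 .601 -.23 .003 114.3
```

```text
t 0.10 p [ 0.275  -0.561   0.2308] rpy [-179.95    0.     26.11] w 0.0854 F [ 0.3 -0.3  0.5] ff 0.0 q7 -0.11
[21.9  -7.19  0.08] [-0.001 -0.    -0.766]
[21.48  9.31 11.  ] [ 0.     0.    -0.773]
[ 0.  -0.  11.7] [0. 0. 0.]
```

play_rows --pt "4.4 -1.4 0 0 0 -0.15 1" --pt "8.8 -2.9 0 0 0 -0.3 1" --pt "13.2 -4.3 0 0 0 -0.45 1" --pt "17.5 -5.8 0 0 0 -0.6 1" --pt "21.9 -7.2 0 0 0 -0.74 1" --squeeze 40

```text
clock: 0.6
position: [0.4409, -0.3987, 0.2312]
tool_rot: [-3.141, 0.0, 1.202]
force: [0.4, -0.9, -0.5]
grip_width: 0.0856
finger_force: 0.0
```

```bash
python3 go.py .601 -.23 .12 114.3 .601 -.23 .003 114.3
```

```text
t 0.60 p [ 0.4409 -0.3987  0.2312] rpy [-179.98    0.     68.85] w 0.0856 F [ 0.4 -0.9 -0.5] ff 0.0 q7 0.14
[21.51  8.85 11.12] [-0.    -0.    -0.793]
[ 0.  -0.  11.7] [0. 0. 0.]
```

play_rows --pt "4.2 1.7 1.8 0 0 -0.14 1" --pt "8.4 3.4 3.6 0 0 -0.29 1" --pt "12.6 5.2 5.4 0 0 -0.43 1" --pt "16.8 7 7.2 0 0 -0.58 1" --pt "21 8.6 9 0 0 -0.72 1"

```text
clock: 1.1
position: [0.598, -0.2349, 0.1403]
tool_rot: [-3.141, -0.0, 1.922]
force: [0.8, -2.2, 0.3]
grip_width: 0.0855
finger_force: 0.0
```

```bash
python3 go.py .601 -.23 .06 114.3 .601 -.23 .003 114.3
```

```text
t 1.10 p [ 0.598  -0.2349  0.1403] rpy [-1.7999e+02 -1.0000e-02  1.1010e+02] w 0.0855 F [ 0.8 -2.2  0.3] ff 0.0 q7 0.37
[0.35 0.45 8.03] [-0.    -0.    -0.073]
[ 0.  -0.   5.7] [0. 0. 0.]
```

play_rows --pt "0.35 0.45 3 0 0 -0.073 1" --pt "0.35 0.45 6 0 0 -0.073 1" --pt "0.35 0.45 9 0 0 -0.073 1" --pt "0.35 0.45 12 0 0 -0.073 1" --pt "0.35 0.45 13.6 0 0 -0.073 1"

```text
clock: 1.6
position: [0.5988, -0.231, 0.0027]
tool_rot: [-3.139, -0.002, 1.989]
force: [-0.5, 0.0, -0.7]
grip_width: 0.0853
finger_force: 0.0
```

play_rows --pt "0 0 0 0 0 0 -0.1" --pt "0 0 0 0 0 0 -0.2" --pt "0 0 0 0 0 0 -0.3" --pt "0 0 0 0 0 0 -0.3" --pt "0 0 0 0 0 0 -0.3"

```text
clock: 2.1
position: [0.6009, -0.2318, 0.007]
tool_rot: [3.14, 0.002, 1.988]
force: [-1.6, 0.8, 7.2]
grip_width: 0.0427
finger_force: 41.4
```

```bash
python3 go.py .601 -.23 .2 114.3
```

```text
t 2.10 p [ 0.6009 -0.2318  0.007 ] rpy [1.7991e+02 9.0000e-02 1.1393e+02] w 0.0427 F [-1.6  0.8  7.2] ff 41.4 q7 0.35
[  0.13   0.11 -19.3 ] [ 0.002  0.002 -0.006]
```

play_rows --pt "0 0 -2 0 0 0 -0.3" --pt "0 0 -5 0 0 0 -0.3" --pt "0 0 -9 0 0 0 -0.3" --pt "0 0 -14 0 0 0 -0.3" --pt "0 0 -18 0 0 0 -0.3"

```text
clock: 2.6
position: [0.6004, -0.2315, 0.1891]
tool_rot: [3.14, 0.002, 1.989]
force: [0.3, -1.1, -1.1]
grip_width: 0.0427
finger_force: 41.4
```

```bash
python3 go.py .545 -.02 .2 104  .48 .16 .2 93.7  .4314 .2214 .08 93.7 .4314 .2214 .02 93.7
```

```text
t 2.60 p [ 0.6004 -0.2315  0.1891] rpy [1.7989e+02 1.0000e-01 1.1395e+02] w 0.0427 F [ 0.3 -1.1 -1.1] ff 41.4 q7 0.44
[21.57  3.53 -1.12] [0.002 0.002 0.174]
[19.04 -1.95 -0.  ] [ 0.   -0.    0.18]
[ 6.44 -4.45 12.  ] [0. 0. 0.]
[ 0. -0.  6.] [0. 0. 0.]
```

play_rows --pt "4 0.7 -0.3 0 0 0.04 -0.3" --pt "8.5 1.4 -0.6 0 0 0.08 -0.3" --pt "13 2.1 -0.9 0 0 0.12 -0.3" --pt "17.5 2.9 -1.1 0 0 0.15 -0.3" --pt "21.6 3.5 -1.1 0 0 0.174 -0.3"

```text
clock: 3.1
position: [0.544, -0.0178, 0.1978]
tool_rot: [3.14, 0.001, 1.814]
force: [0.5, 0.3, -1.8]
grip_width: 0.043
finger_force: 41.4
```

play_rows --pt "4 -0.4 0 0 0 0.04 -0.3" --pt "8 -0.8 0 0 0 0.08 -0.3" --pt "12 -1.2 0 0 0 0.12 -0.3" --pt "16 -1.6 0 0 0 0.16 -0.3" --pt "19 -1.95 0 0 0 0.18 -0.3"

```text
clock: 3.6
position: [0.4787, 0.1622, 0.1975]
tool_rot: [3.14, -0.001, 1.635]
force: [-0.0, -0.6, -1.5]
grip_width: 0.0434
finger_force: 41.4
```

play_rows --pt "2.5 -2 2 0 0 0 -0.3" --pt "5 -3.5 5 0 0 0 -0.3" --pt "6.4 -4.4 8 0 0 0 -0.3" --pt "6.4 -4.4 10 0 0 0 -0.3" --pt "6.4 -4.4 10 0 0 0 -0.3"

```text
clock: 4.1
position: [0.4305, 0.2208, 0.0952]
tool_rot: [-3.14, 0.001, 1.636]
force: [0.7, 0.2, -0.7]
grip_width: 0.0431
finger_force: 41.3
```

```bash
python3 go.py .4314 .2214 .04 93.7
python3 - <<'E'
from meas import *
p,d=viewer.grab_frame("scene"); cv2.imwrite("pics/s1.png",cv2.resize(p[100:400,330:630,::-1],None,fx=2,fy=2))
E
```

```text
t 4.10 p [0.4305 0.2208 0.0952] rpy [-1.7988e+02  6.0000e-02  9.3750e+01] w 0.0431 F [ 0.7  0.2 -0.7] ff 41.3 q7 -0.88
[0.06 0.11 5.52] [-0.002  0.001  0.001]
```

View pics/s1.png

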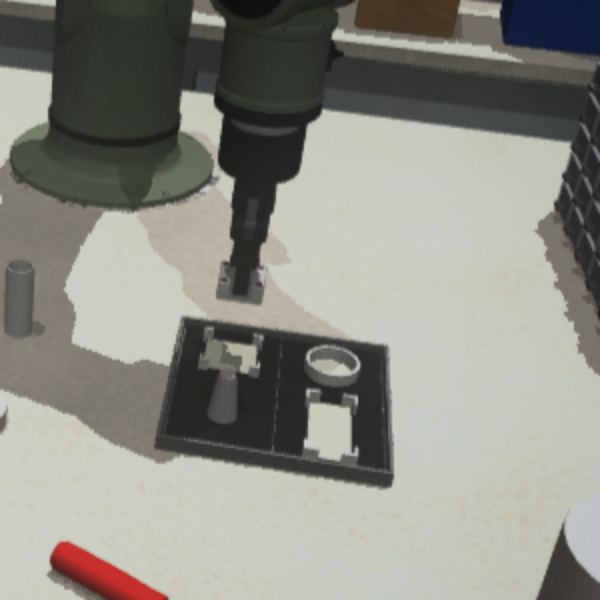

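The adapter is held level, seen at (240,285) in the crop, above the tray.

play_rows --pt "0.05 0.1 2 0 0 0 -0.3" --pt "0.05 0.1 4 0 0 0 -0.3" --pt "0.05 0.1 6 0 0 0 -0.3" --pt "0.05 0.1 7 0 0 0 -0.3" --pt "0.05 0.1 7.3 0 0 0 -0.3"

```text
clock: 4.65
position: [0.433, 0.2213, 0.0237]
tool_rot: [3.141, 0.0, 1.634]
force: [0.1, -0.1, -0.7]
grip_width: 0.0428
finger_force: 41.3
```

play_rows --pt "0 0 0.1 0 0 0 -0.3" --pt "0 0 0.2 0 0 0 -0.3" --pt "0 0 0.3 0 0 0 -0.3" --pt "0 0 0.3 0 0 0 -0.3" --pt "0 0 0.3 0 0 0 -0.3"

```text
clock: 5.15
position: [0.4326, 0.2215, 0.0205]
tool_rot: [3.141, -0.0, 1.635]
force: [-0.0, -0.8, -1.2]
grip_width: 0.0427
finger_force: 41.3
```

play_rows --pt "0 0 0.1 0 0 0 -0.3" --pt "0 0 0.2 0 0 0 -0.3" --pt "0 0 0.3 0 0 0 -0.3" --pt "0 0 0.3 0 0 0 -0.3" --pt "0 0 0.3 0 0 0 -0.3"

```text
clock: 5.65
position: [0.4325, 0.2214, 0.0173]
tool_rot: [-3.141, 0.0, 1.635]
force: [0.3, -0.2, -0.2]
grip_width: 0.0428
finger_force: 41.4
```

Still no contact; a little lower, then release.

play_rows --pt "0 0 0.1 0 0 0 -0.3" --pt "0 0 0.2 0 0 0 -0.3" --pt "0 0 0.25 0 0 0 -0.3" --pt "0 0 0.25 0 0 0 -0.3" --pt "0 0 0.25 0 0 0 -0.3"

```text
clock: 6.15
position: [0.4326, 0.2215, 0.0168]
tool_rot: [3.14, 0.001, 1.635]
force: [-14.6, -7.1, 62.2]
grip_width: 0.0427
finger_force: 48.3
```

play_rows --pt "0 0 0 0 0 0 0.1" --pt "0 0 0 0 0 0 0.2" --pt "0 0 0 0 0 0 0.35" --pt "0 0 0 0 0 0 0.35" --pt "0 0 0 0 0 0 0.35"

```text
clock: 6.65
position: [0.4325, 0.2214, 0.0147]
tool_rot: [-3.141, 0.0, 1.635]
force: [0.3, -0.3, -0.2]
grip_width: 0.058
finger_force: 0.0
```

play_rows --pt "0 0 -1 0 0 0 0.35" --pt "0 0 -3 0 0 0 0.35" --pt "0 0 -7 0 0 0 0.35" --pt "0 0 -12 0 0 0 0.35" --pt "0 0 -17 0 0 0 0.35"

```text
clock: 7.15
position: [0.4317, 0.2213, 0.1871]
tool_rot: [-3.141, -0.0, 1.635]
force: [1.0, 0.1, -0.3]
grip_width: 0.0575
finger_force: 0.0
```

```bash
python3 go.py .4482 0.05 .17 100 .4482 -.1115 .1 121.7 .4482 -.1115 .007 121.7
```

```text
t 7.15 p [0.4317 0.2213 0.1871] rpy [-1.7995e+02 -1.0000e-02  9.3700e+01] w 0.0575 F [ 1.   0.1 -0.3] ff 0.0 q7 -0.79
[-17.2    0.54   1.71] [-0.001 -0.    -0.11 ]
[-15.9  -2.8   7. ] [ 0.     0.    -0.379]
[ 0.  -0.   9.3] [0. 0. 0.]
```

play_rows --pt "-4 0.1 0.4 0 0 -0.03 0.35" --pt "-8 0.2 0.8 0 0 -0.06 0.5" --pt "-12 0.3 1.2 0 0 -0.09 0.6" --pt "-16 0.5 1.7 0 0 -0.11 0.6" --pt "-17.2 0.5 1.7 0 0 -0.11 0.6"

```text
clock: 7.65
position: [0.4481, 0.0462, 0.1678]
tool_rot: [-3.141, 0.001, 1.741]
force: [0.1, 1.0, 0.8]
grip_width: 0.0686
finger_force: 0.0
```

play_rows --pt "-4 -0.7 0 0 0 -0.09 0.6" --pt "-8 -1.4 1 0 0 -0.18 0.6" --pt "-12 -2.1 3 0 0 -0.28 0.6" --pt "-15.9 -2.8 5 0 0 -0.379 0.6" --pt "-15.9 -2.8 7 0 0 -0.379 0.6"

```text
clock: 8.15
position: [0.4478, -0.1164, 0.0974]
tool_rot: [-3.141, 0.001, 2.122]
force: [0.1, 1.5, 1.0]
grip_width: 0.0686
finger_force: 0.0
```

```bash
python3 go.py .4482 -.1115 .01 121.7
python3 - <<'E'
from meas import *
cam="top"; p,d=viewer.grab_frame(cam); np.savez("top1.npz",p=p,d=d); P=cloud(cam,d)
print("sq placed",rect(seg(P,(.4314,.2214),.04,.024,.033)),"head",rect(seg(P,(.4314,.2214),.04,.046,.06)),np.percentile(seg(P,(.4314,.2214),.03,.046,.06)[:,2],50))
E
```

```text
t 8.15 p [ 0.4478 -0.1164  0.0974] rpy [-1.7995e+02  7.0000e-02  1.2155e+02] w 0.0686 F [0.1 1.5 1. ] ff 0.0 q7 0.28
[0.41 0.29 8.74] [-0.001  0.001 -0.003]
sq placed (array([430.9, 218.9]), array([55.5, 53.7]), 5.3, 310) head (array([434.2, 223. ]), array([21. , 21.3]), 5.8, 120) 0.05078967100773549
```

play_rows --pt "0 0 1 0 0 0 0.6" --pt "0 0 2.5 0 0 0 0.6" --pt "0 0 4 0 0 0 0.6" --pt "0 0 4 0 0 0 0.6" --pt "0 0 4 0 0 0 0.6"

```text
clock: 8.7
position: [0.4489, -0.1103, 0.0585]
tool_rot: [3.141, 0.0, 2.125]
force: [0.5, -0.2, 0.1]
grip_width: 0.0685
finger_force: 0.0
```

```bash
python3 go.py .4482 -.1115 .01 121.7
```

```text
t 8.70 p [ 0.4489 -0.1103  0.0585] rpy [1.7998e+02 1.0000e-02 1.2176e+02] w 0.0685 F [ 0.5 -0.2  0.1] ff 0.0 q7 0.21
[-0.06 -0.12  4.85] [0.    0.    0.001]
```

play_rows --pt "-0.1 -0.1 1.5 0 0 0 0.6" --pt "-0.1 -0.1 3 0 0 0 0.6" --pt "-0.1 -0.1 4.5 0 0 0 0.6" --pt "-0.1 -0.1 4.8 0 0 0 0.6" --pt "-0.1 -0.1 4.8 0 0 0 0.6"

```text
clock: 9.2
position: [0.4484, -0.1124, 0.0104]
tool_rot: [3.141, 0.0, 2.124]
force: [-0.0, -0.1, 0.2]
grip_width: 0.0684
finger_force: 0.0
```

play_rows --pt "0 0 0 0 0 0 0" --pt "0 0 0 0 0 0 -0.3" --pt "0 0 0 0 0 0 -0.6" --pt "0 0 0 0 0 0 -0.6" --pt "0 0 0 0 0 0 -0.6"

```text
clock: 9.7
position: [0.4484, -0.1129, 0.0105]
tool_rot: [3.141, 0.001, 2.124]
force: [-2.5, 0.5, 13.6]
grip_width: 0.029
finger_force: 38.6
```

play_rows --pt "0 0 -2 0 0 0 -0.6" --pt "0 0 -5 0 0 0 -0.6" --pt "0 0 -9 0 0 0 -0.6" --pt "0 0 -13 0 0 0 -0.6" --pt "0 0 -13 0 0 0 -0.6"

```text
clock: 10.2
position: [0.45, -0.1131, 0.1441]
tool_rot: [3.137, 0.005, 2.123]
force: [0.1, -0.0, -3.1]
grip_width: 0.0285
finger_force: 41.6
```

```bash
python3 go.py .475 .08 .15 150 .5247 .3 .15 183.7 .5247 .3276 .08 183.7
```

```text
t 10.20 p [ 0.45   -0.1131  0.1441] rpy [179.75   0.27 121.65] w 0.0285 F [ 0.1 -0.  -3.1] ff 41.6 q7 0.33
[15.13 12.26 -0.61] [ 0.003  0.006 -0.495]
[ 6.7  21.54  0.  ] [-0.     0.    -0.588]
[-0.18  2.75  7.  ] [0. 0. 0.]
```

play_rows --pt "3.8 3 -0.3 0 0 -0.12 -0.6" --pt "7.6 6 -0.6 0 0 -0.25 -0.6" --pt "11.4 9.2 -0.6 0 0 -0.37 -0.6" --pt "15.1 12.3 -0.6 0 0 -0.495 -0.6" --pt "15.1 12.3 -0.6 0 0 -0.495 -0.6"

```text
clock: 10.7
position: [0.4736, 0.0868, 0.146]
tool_rot: [3.138, -0.001, 2.631]
force: [1.0, -1.5, -1.0]
grip_width: 0.029
finger_force: 41.5
```

play_rows --pt "1.3 4.3 0 0 0 -0.12 -0.6" --pt "2.6 8.6 0 0 0 -0.24 -0.6" --pt "4 13 0 0 0 -0.36 -0.6" --pt "5.4 17.3 0 0 0 -0.48 -0.6" --pt "6.7 21.5 0 0 0 -0.588 -0.6"

```text
clock: 11.2
position: [0.5227, 0.3017, 0.1453]
tool_rot: [-3.141, -0.001, -3.072]
force: [0.6, -0.1, -1.2]
grip_width: 0.0289
finger_force: 41.5
```

play_rows --pt "-0.2 2.8 2 0 0 0 -0.6" --pt "-0.2 2.8 4 0 0 0 -0.6" --pt "-0.2 2.8 7 0 0 0 -0.6" --pt "-0.2 2.8 7 0 0 0 -0.6" --pt "-0.2 2.8 7 0 0 0 -0.6"

```text
clock: 11.7
position: [0.5227, 0.3281, 0.076]
tool_rot: [-3.141, -0.001, -3.076]
force: [-0.0, -0.3, -1.4]
grip_width: 0.0285
finger_force: 41.5
```

```bash
python3 go.py .5247 .3276 .024 183.7;python3 - <<'E'
from meas import *
p,d=viewer.grab_frame("scene"); cv2.imwrite("pics/s2.png",cv2.resize(p[200:360,400:560,::-1],None,fx=3.5,fy=3.5))
E
```

```text
t 11.70 p [0.5227 0.3281 0.076 ] rpy [-1.7998e+02 -5.0000e-02 -1.7627e+02] w 0.0285 F [-0.  -0.3 -1.4] ff 41.5 q7 0.44
[-0.2  -0.06  5.2 ] [-0.    -0.001  0.001]
```

View pics/s2.png

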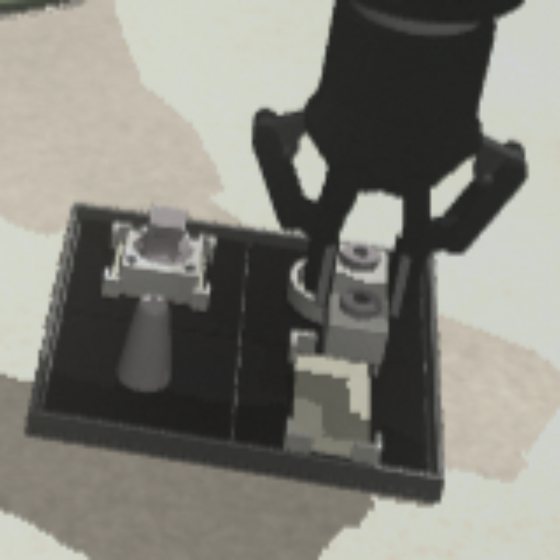

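The adapter is seated in the square nest at (160,260), and the bar hangs level at (360,310), lined up with the oblong nest.

play_rows --pt "-0.2 0 1.5 0 0 0 -0.6" --pt "-0.2 0 3 0 0 0 -0.6" --pt "-0.2 0 4.5 0 0 0 -0.6" --pt "-0.2 0 5.2 0 0 0 -0.6" --pt "-0.2 0 5.3 0 0 0 -0.6"

```text
clock: 12.25
position: [0.5243, 0.3281, 0.0215]
tool_rot: [-3.141, -0.002, -3.076]
force: [-0.5, -1.1, -1.7]
grip_width: 0.0288
finger_force: 41.5
```

play_rows --pt "0 0 0.05 0 0 0 -0.6" --pt "0 0 0.1 0 0 0 -0.6" --pt "0 0 0.1 0 0 0 -0.6" --pt "0 0 0.1 0 0 0 -0.6" --pt "0 0 0.1 0 0 0 -0.6"

```text
clock: 12.75
position: [0.5251, 0.3284, 0.022]
tool_rot: [3.141, 0.0, -3.076]
force: [0.1, -0.3, -2.5]
grip_width: 0.0286
finger_force: 41.5
```

Release (about 1.5 mm drop), lift, head to the short tube.

play_rows --pt "0 0 0 0 0 0 -0.2" --pt "0 0 0 0 0 0 0.1" --pt "0 0 0 0 0 0 0.1" --pt "0 0 0 0 0 0 0.1" --pt "0 0 0 0 0 0 0.1"

```text
clock: 13.25
position: [0.525, 0.3284, 0.0218]
tool_rot: [3.141, 0.0, -3.076]
force: [-1.0, 0.1, -1.0]
grip_width: 0.0472
finger_force: 0.0
```

play_rows --pt "0 0 -1 0 0 0 0.1" --pt "0 0 -4 0 0 0 0.1" --pt "0 0 -8 0 0 0 0.1" --pt "0 0 -13 0 0 0 0.1" --pt "0 0 -13 0 0 0 0.1"

```text
clock: 13.75
position: [0.5267, 0.3304, 0.1586]
tool_rot: [3.137, 0.007, -3.076]
force: [-0.3, 1.2, -0.6]
grip_width: 0.0471
finger_force: 0.0
```

```bash
python3 go.py .485 .17 .15 138 .4405 .0005 .15 97 .4405 .0005 .035 97
```

```text
t 13.75 p [0.5267 0.3304 0.1586] rpy [ 179.75    0.4  -176.27] w 0.0471 F [-0.3  1.2 -0.6] ff 0.0 q7 0.51
[  5.21 -15.74   0.76] [0.007 0.005 0.798]
[ -8.03 -15.57  -0.  ] [ 0.    -0.     0.716]
[-0.  -0.  11.5] [0. 0. 0.]
```

play_rows --pt "1.3 -4 0.6 0 0 0.15 0.5" --pt "2.6 -8 0.6 0 0 0.3 0.8" --pt "3.9 -12 0.6 0 0 0.44 0.8" --pt "5.2 -15.6 0.6 0 0 0.58 0.8" --pt "5.2 -15.6 0.6 0 0 0.7 0.8"

```text
clock: 14.25
position: [0.4825, 0.1642, 0.1463]
tool_rot: [-3.139, 0.002, 2.496]
force: [-0.2, 1.3, -0.1]
grip_width: 0.077
finger_force: 0.0
```

```bash
python3 go.py .4405 .0005 .13 105 .4405 .0005 .035 105
```

```text
t 14.25 p [0.4825 0.1642 0.1463] rpy [-1.7985e+02  1.0000e-01  1.4303e+02] w 0.0770 F [-0.2  1.3 -0.1] ff 0.0 q7 0.07
[ -6.48 -15.6    1.68] [-0.002  0.002  0.664]
[ 0.  -0.   9.5] [0. 0. 0.]
```

play_rows --pt "-1.6 -4 0 0 0 0.14 0.8" --pt "-3.2 -8 0 0 0 0.28 0.8" --pt "-4.8 -12 0.5 0 0 0.42 0.8" --pt "-6.5 -15.6 1 0 0 0.56 0.8" --pt "-6.5 -15.6 1.3 0 0 0.664 0.8"

```text
clock: 14.75
position: [0.4418, 0.0003, 0.1331]
tool_rot: [-3.14, 0.002, 1.831]
force: [0.6, 1.6, -0.0]
grip_width: 0.0767
finger_force: 0.0
```

play_rows --pt "0 0 0 0 0 0 0.8" --pt "0 0 0 0 0 0 0.8" --pt "0 0 0 0 0 0 0.8" --pt "0 0 0 0 0 0 0.8" --pt "0 0 0 0 0 0 0.8"

```text
clock: 15.25
position: [0.4431, 0.0055, 0.1329]
tool_rot: [3.142, -0.0, 1.844]
force: [0.5, 0.7, -0.1]
grip_width: 0.0769
finger_force: 0.0
```

```bash
python3 go.py .4405 .0005 .035 105;python3 - <<'E'
from meas import *
cam="scene"; p,d=viewer.grab_frame(cam); P=cloud(cam,d)
q=seg(P,(.5247,.3276),.05,.029,.045); print("bar placed",rect(q),q[:,2].max(),np.percentile(q[:,2],[10,50,90]).round(4))
f=np.load(cam+"0.npz"); q=seg(cloud(cam,f["d"]),(.448,-.111),.06,.019,.045); print("bar before",rect(q),np.percentile(q[:,2],[10,50,90]).round(4))
E
```

```text
t 15.25 p [0.4431 0.0055 0.1329] rpy [ 1.8000e+02 -1.0000e-02  1.0567e+02] w 0.0769 F [ 0.5  0.7 -0.1] ff 0.0 q7 -0.19
[-0.42 -0.39  9.79] [ 0.    -0.     0.012]
bar placed (array([527.3, 328.4]), array([76.6, 29.6]), 3.9, 400) 0.04016439117788232 [0.0299 0.0321 0.0375]
bar before (array([ 448.4, -112.1]), array([33.9, 75.4]), 32.4, 270) [0.0197 0.0219 0.0272]
```

The bar is down, 10 mm above its bench height, 3 mm off centre and aligned. Next is the tube.

play_rows --pt "-0.4 -0.4 2 0 0 0 0.8" --pt "-0.4 -0.4 4 0 0 0 0.8" --pt "-0.4 -0.4 7 0 0 0 0.8" --pt "-0.4 -0.4 9.8 0 0 0 0.8" --pt "-0.4 -0.4 9.8 0 0 0 0.8"

```text
clock: 15.8
position: [0.4387, 0.0005, 0.0326]
tool_rot: [-3.137, -0.001, 1.844]
force: [-0.3, 0.6, 0.2]
grip_width: 0.0769
finger_force: 0.0
```

play_rows --pt "0 0 0 0 0 0 0.2" --pt "0 0 0 0 0 0 -0.2" --pt "0 0 0 0 0 0 -0.5" --pt "0 0 0 0 0 0 -0.6" --pt "0 0 0 0 0 0 -0.6"

```text
clock: 16.3
position: [0.441, 0.0002, 0.0358]
tool_rot: [3.14, 0.001, 1.842]
force: [-1.2, 0.8, 13.7]
grip_width: 0.0283
finger_force: 39.6
```

play_rows --pt "0 0 -1 0 0 0 -0.6" --pt "0 0 -4 0 0 0 -0.6" --pt "0 0 -8 0 0 0 -0.6" --pt "0 0 -12 0 0 0 -0.6" --pt "0 0 -12 0 0 0 -0.6"

```text
clock: 16.8
position: [0.4422, 0.0003, 0.1597]
tool_rot: [3.135, 0.002, 1.842]
force: [-0.2, -0.2, -2.0]
grip_width: 0.0283
finger_force: 39.8
```

```bash
python3 go.py .4405 .2 .155 105 .4249 .3212 .12 105
```

```text
t 16.80 p [4.422e-01 3.000e-04 1.597e-01] rpy [1.7963e+02 1.2000e-01 1.0555e+02] w 0.0283 F [-0.2 -0.2 -2. ] ff 39.8 q7 -0.16
[19.29  5.19  0.46] [0.007 0.002 0.01 ]
[12.11  1.63  3.5 ] [0. 0. 0.]
```

play_rows --pt "4.8 1.3 0.2 0 0 0 -0.6" --pt "9.6 2.6 0.4 0 0 0 -0.6" --pt "14.4 3.9 0.4 0 0 0 -0.6" --pt "19.3 5.2 0.4 0 0 0 -0.6" --pt "19.3 5.2 0.4 0 0 0 -0.6"

```text
clock: 17.3
position: [0.4373, 0.207, 0.1517]
tool_rot: [3.14, -0.003, 1.851]
force: [0.0, -0.9, -1.2]
grip_width: 0.0282
finger_force: 39.7
```

play_rows --pt "4 0.5 1 0 0 0 -0.6" --pt "8 1.1 2 0 0 0 -0.6" --pt "12.1 1.6 3.5 0 0 0 -0.6" --pt "12.1 1.6 3.5 0 0 0 -0.6" --pt "12.1 1.6 3.5 0 0 0 -0.6"

```text
clock: 17.8
position: [0.4206, 0.3213, 0.1157]
tool_rot: [-3.141, 0.0, 1.845]
force: [0.2, -1.3, -0.5]
grip_width: 0.0283
finger_force: 39.8
```

```bash
python3 go.py .4249 .3212 .05 105
```

```text
t 17.80 p [0.4206 0.3213 0.1157] rpy [-1.7994e+02  1.0000e-02  1.0569e+02] w 0.0283 F [ 0.2 -1.3 -0.5] ff 39.8 q7 -0.86
[-0.13  0.41  6.57] [-0.001  0.     0.012]
```

play_rows --pt "-0.1 0.4 1 0 0 0 -0.6" --pt "-0.1 0.4 2.5 0 0 0 -0.6" --pt "-0.1 0.4 4 0 0 0 -0.6" --pt "-0.1 0.4 5 0 0 0 -0.6" --pt "-0.1 0.4 5 0 0 0 -0.6"

```text
clock: 18.3
position: [0.4248, 0.3203, 0.0641]
tool_rot: [-3.139, 0.001, 1.843]
force: [-0.3, -0.2, -0.5]
grip_width: 0.0283
finger_force: 39.8
```

```bash
python3 go.py .4249 .3212 .048 105;python3 - <<'E'
from meas import *
p,d=viewer.grab_frame("scene"); cv2.imwrite("pics/s3.png",cv2.resize(p[200:360,400:560,::-1],None,fx=3.5,fy=3.5))
E
```

```text
t 18.30 p [0.4248 0.3203 0.0641] rpy [-1.7986e+02  5.0000e-02  1.0558e+02] w 0.0283 F [-0.3 -0.2 -0.5] ff 39.8 q7 -0.91
[0.09 0.04 1.61] [-0.002  0.001  0.01 ]
```

View pics/s3.png

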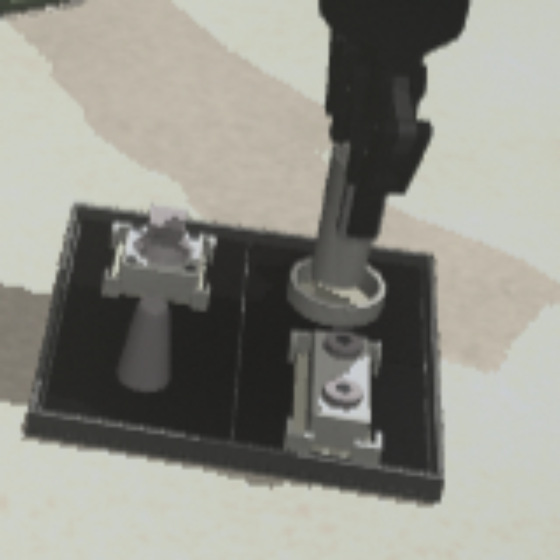

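The bar is seated at (340,390). The tube bottom at (340,280) is over the cup and just inside the ring.

play_rows --pt "0.1 0 0.6 0 0 0 -0.6" --pt "0.1 0 1.2 0 0 0 -0.6" --pt "0.1 0 1.6 0 0 0 -0.6" --pt "0.1 0 1.6 0 0 0 -0.6" --pt "0.1 0 1.6 0 0 0 -0.6"

```text
clock: 18.85
position: [0.4253, 0.3221, 0.0498]
tool_rot: [3.142, -0.0, 1.843]
force: [-0.2, 0.8, -1.3]
grip_width: 0.0287
finger_force: 39.8
```

play_rows --pt "0 0 0.05 0 0 0 -0.6" --pt "0 0 0.1 0 0 0 -0.6" --pt "0 0 0.15 0 0 0 -0.6" --pt "0 0 0.2 0 0 0 -0.6" --pt "0 0 0.2 0 0 0 -0.6"

```text
clock: 19.35
position: [0.4253, 0.322, 0.0478]
tool_rot: [-3.142, -0.0, 1.843]
force: [-0.3, 0.3, -0.9]
grip_width: 0.0285
finger_force: 39.8
```

play_rows --pt "0 0 0.1 0 0 0 -0.6" --pt "0 0 0.1 0 0 0 -0.6" --pt "0 0 0.1 0 0 0 -0.6" --pt "0 0 0.1 0 0 0 -0.5" --pt "0 0 0.1 0 0 0 -0.3"

```text
clock: 19.85
position: [0.4253, 0.322, 0.0469]
tool_rot: [3.142, -0.0, 1.843]
force: [0.0, 0.7, 0.4]
grip_width: 0.0299
finger_force: 0.0
```

play_rows --pt "0 0 0 0 0 0 0" --pt "0 0 0 0 0 0 0.4" --pt "0 0 0 0 0 0 0.4" --pt "0 0 -2 0 0 0 0.4" --pt "0 0 -5 0 0 0 0.4"

```text
clock: 20.35
position: [0.4244, 0.3215, 0.0963]
tool_rot: [-3.139, 0.001, 1.843]
force: [0.1, -0.4, 1.5]
grip_width: 0.0599
finger_force: 0.0
```

play_rows --pt "0 0 -4 0 0 0 0.4" --pt "0 0 -8 0 0 0 0.4" --pt "0 0 -11 0 0 0 0.4" --pt "0 0 -11 0 0 0 0.4" --pt "0 0 -11 0 0 0 0.4"

```text
clock: 20.85
position: [0.4255, 0.3219, 0.207]
tool_rot: [3.141, -0.0, 1.842]
force: [0.6, -0.6, -0.5]
grip_width: 0.06
finger_force: 0.0
```

```bash
python3 go.py .45 .09 .2 98 .45 -.14 .2 98 .4516 -.361 .12 93
```

```text
t 20.85 p [0.4255 0.3219 0.207 ] rpy [179.94  -0.   105.56] w 0.0600 F [ 0.6 -0.6 -0.5] ff 0.0 q7 -0.77
[-22.99  -3.86   0.7 ] [ 0.001 -0.     0.132]
[-22.78  -3.2   -0.  ] [0. 0. 0.]
[-21.91  -2.92   8.  ] [ 0.    -0.     0.087]
```

play_rows --pt "-4.6 -0.8 0.7 0 0 0.03 0.6" --pt "-9.2 -1.6 0.7 0 0 0.06 0.8" --pt "-13.8 -2.4 0.7 0 0 0.09 0.8" --pt "-18.4 -3.1 0.7 0 0 0.12 0.8" --pt "-23 -3.9 0.7 0 0 0.132 0.8"

```text
clock: 21.35
position: [0.4488, 0.088, 0.1987]
tool_rot: [-3.14, 0.0, 1.71]
force: [1.8, -0.2, 0.2]
grip_width: 0.0767
finger_force: 0.0
```

play_rows --pt "-4.6 -0.6 0 0 0 0 0.8" --pt "-9.2 -1.3 0 0 0 0 0.8" --pt "-13.8 -1.9 0 0 0 0 0.8" --pt "-18.4 -2.6 0 0 0 0 0.8" --pt "-22.8 -3.2 0 0 0 0 0.8"

```text
clock: 21.85
position: [0.4485, -0.1423, 0.1987]
tool_rot: [-3.14, -0.001, 1.711]
force: [1.9, -0.0, 0.1]
grip_width: 0.0771
finger_force: 0.0
```

play_rows --pt "-4.6 -0.6 1 0 0 0.02 0.8" --pt "-9.2 -1.2 2 0 0 0.04 0.8" --pt "-13.6 -1.8 4 0 0 0.06 0.8" --pt "-17.8 -2.4 6 0 0 0.087 0.8" --pt "-21.9 -2.9 7.5 0 0 0.087 0.8"

```text
clock: 22.35
position: [0.4501, -0.3624, 0.1221]
tool_rot: [-3.139, -0.002, 1.623]
force: [1.0, 0.6, 1.2]
grip_width: 0.0767
finger_force: 0.0
```

play_rows --pt "0 0 1 0 0 0 0.8" --pt "0 0 3 0 0 0 0.8" --pt "0 0 5 0 0 0 0.8" --pt "0 0 5 0 0 0 0.8" --pt "0 0 5 0 0 0 0.8"

```text
clock: 22.85
position: [0.4511, -0.3606, 0.0743]
tool_rot: [-3.14, -0.001, 1.624]
force: [-0.0, -0.8, 0.9]
grip_width: 0.077
finger_force: 0.0
```

```bash
python3 go.py .4516 -.361 .01 93;python3 - <<'E'
from meas import *
for cam in ("scene","top"):
    p,d=viewer.grab_frame(cam); P=cloud(cam,d)
    q=seg(P,(.4249,.3212),.04,.077,.12); print("tube",circ(q),q[:,2].max())
    q=seg(P,(.529,.224),.03,.054,.062); print("peg",circ(q))
E
```

```text
t 22.85 p [ 0.4511 -0.3606  0.0743] rpy [-1.7993e+02 -6.0000e-02  9.3060e+01] w 0.0770 F [-0.  -0.8  0.9] ff 0.0 q7 0.38
[-0.05  0.05  6.43] [-0.001 -0.001  0.001]
tube ('minenc', array([427.3, 321.5]), 17.4, 'mean', array([428.1, 321.5]), 172) 0.09216175130315887
peg ('minenc', array([531.8, 227. ]), 10.0, 'mean', array([532.4, 227.7]), 46)
tube ('minenc', array([427.6, 322.1]), 15.3, 'mean', array([427. , 321.3]), 128) 0.09254719648995229
peg ('minenc', array([531.2, 228. ]), 9.2, 'mean', array([530.8, 227.7]), 61)
```

The tube is standing in the cup (427,322), top at 0.09. Now the collar.

play_rows --pt "0 0.05 2 0 0 0 0.8" --pt "0 0.05 4 0 0 0 0.8" --pt "0 0.05 5.5 0 0 0 0.8" --pt "0 0.05 6 0 0 0 0.8" --pt "0 0.05 6 0 0 0 0.8" --squeeze 60

```text
clock: 23.45
position: [0.4519, -0.361, 0.0147]
tool_rot: [-3.141, -0.0, 1.624]
force: [-0.2, -0.7, -0.3]
grip_width: 0.0769
finger_force: 0.0
```

play_rows --pt "0 0 0 0 0 0 0.3" --pt "0 0 0 0 0 0 0" --pt "0 0 0 0 0 0 -0.3" --pt "0 0 0 0 0 0 -0.3" --pt "0 0 0 0 0 0 -0.3"

```text
clock: 23.95
position: [0.4523, -0.3615, 0.0161]
tool_rot: [3.141, 0.001, 1.624]
force: [-2.0, 1.6, 15.4]
grip_width: 0.0417
finger_force: 58.7
```

play_rows --pt "0 0 -1 0 0 0 -0.3" --pt "0 0 -5 0 0 0 -0.3" --pt "0 0 -9 0 0 0 -0.3" --pt "0 0 -14 0 0 0 -0.3" --pt "0 0 -14 0 0 0 -0.3"

```text
clock: 24.45
position: [0.4543, -0.3627, 0.1616]
tool_rot: [3.134, 0.006, 1.623]
force: [0.6, -1.1, -1.3]
grip_width: 0.0413
finger_force: 61.1
```

```bash
python3 go.py .465 -.13 .16 93 .49 .08 .16 93 .5315 .2278 .14 93
```

```text
t 24.45 p [ 0.4543 -0.3627  0.1616] rpy [179.59   0.33  93.01] w 0.0413 F [ 0.6 -1.1 -1.3] ff 61.1 q7 0.42
[23.19  2.29  0.04] [0.007 0.006 0.   ]
[20.84  3.6   0.  ] [0. 0. 0.]
[14.54  4.92  2.  ] [0. 0. 0.]
```

play_rows --pt "4.6 0.4 0 0 0 0 -0.3" --pt "9.2 0.9 0 0 0 0 -0.3" --pt "13.8 1.4 0 0 0 0 -0.3" --pt "18.4 1.8 0 0 0 0 -0.3" --pt "23.2 2.3 0 0 0 0 -0.3"

```text
clock: 24.95
position: [0.4623, -0.1268, 0.1554]
tool_rot: [3.141, 0.0, 1.623]
force: [0.6, -0.1, -1.7]
grip_width: 0.0418
finger_force: 61.1
```

play_rows --pt "4.2 0.7 0 0 0 0 -0.3" --pt "8.4 1.4 0 0 0 0 -0.3" --pt "12.6 2.1 0 0 0 0 -0.3" --pt "16.8 2.9 0 0 0 0 -0.3" --pt "20.8 3.6 0 0 0 0 -0.3"

```text
clock: 25.45
position: [0.4876, 0.0833, 0.1554]
tool_rot: [3.141, 0.0, 1.624]
force: [-0.0, -0.1, -0.1]
grip_width: 0.0416
finger_force: 61.1
```

play_rows --pt "4 1.3 0.5 0 0 0 -0.3" --pt "8 2.6 1 0 0 0 -0.3" --pt "12 4 1.5 0 0 0 -0.3" --pt "14.5 4.9 2 0 0 0 -0.3" --pt "14.5 4.9 2 0 0 0 -0.3"

```text
clock: 25.95
position: [0.5285, 0.2329, 0.1346]
tool_rot: [-3.142, -0.002, 1.628]
force: [-0.0, -0.7, 0.4]
grip_width: 0.0416
finger_force: 61.1
```

play_rows --pt "0 0 1 0 0 0 -0.3" --pt "0 0 3 0 0 0 -0.3" --pt "0 0 5 0 0 0 -0.3" --pt "0 0 5.5 0 0 0 -0.3" --pt "0 0 5.5 0 0 0 -0.3"

```text
clock: 26.45
position: [0.5285, 0.2278, 0.0794]
tool_rot: [-3.14, 0.001, 1.623]
force: [0.4, -0.3, -0.3]
grip_width: 0.0417
finger_force: 61.1
```

```bash
python3 go.py .5315 .2278 .06 93;python3 - <<'E'
from meas import *
p,d=viewer.grab_frame("scene"); cv2.imwrite("pics/s4.png",cv2.resize(p[200:360,400:560,::-1],None,fx=3.5,fy=3.5))
E
```

```text
t 26.45 p [0.5285 0.2278 0.0794] rpy [-1.7993e+02  4.0000e-02  9.2990e+01] w 0.0417 F [ 0.4 -0.3 -0.3] ff 61.1 q7 -0.75
[-0.01  0.3   1.94] [-0.001  0.001 -0.   ]
```

View pics/s4.png

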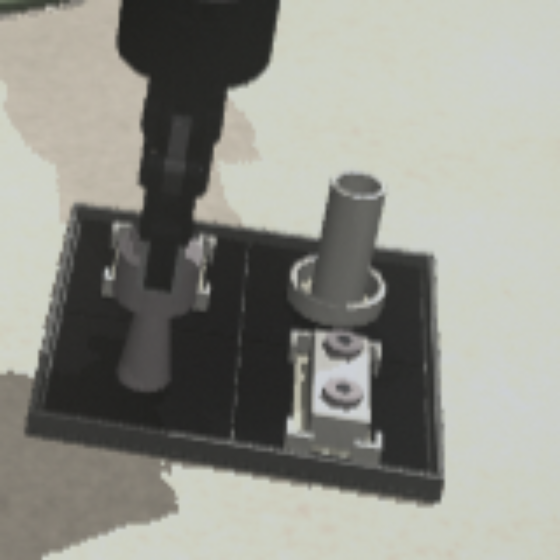

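The tube stands upright in its cup. The collar at (155,290) is poised over the peg axis.

play_rows --pt "0 0.3 0 0 0 0 -0.3" --pt "0 0.3 0.6 0 0 0 -0.3" --pt "0 0.3 1.2 0 0 0 -0.3" --pt "0 0.3 1.8 0 0 0 -0.3" --pt "0 0.3 1.8 0 0 0 -0.3"

```text
clock: 27.0
position: [0.5313, 0.2287, 0.0608]
tool_rot: [-3.14, 0.001, 1.624]
force: [-0.3, 0.0, -0.8]
grip_width: 0.0417
finger_force: 61.1
```

play_rows --pt "0 0 0.3 0 0 0 -0.3" --pt "0 0 0.7 0 0 0 -0.3" --pt "0 0 1.1 0 0 0 -0.3" --pt "0 0 1.4 0 0 0 -0.3" --pt "0 0 1.4 0 0 0 -0.3"

```text
clock: 27.5
position: [0.5316, 0.2288, 0.0473]
tool_rot: [-3.141, 0.0, 1.624]
force: [0.4, 0.6, -0.8]
grip_width: 0.0414
finger_force: 61.1
```

play_rows --pt "0 0 0.3 0 0 0 -0.3" --pt "0 0 0.6 0 0 0 -0.3" --pt "0 0 0.9 0 0 0 -0.3" --pt "0 0 1.1 0 0 0 -0.3" --pt "0 0 1.1 0 0 0 -0.3"

```text
clock: 28.0
position: [0.5305, 0.2284, 0.0362]
tool_rot: [-3.139, 0.001, 1.624]
force: [-7.9, -2.0, -0.6]
grip_width: 0.0415
finger_force: 61.2
```

play_rows --pt "0 0 0.1 0 0 0 -0.3" --pt "0 0 0.2 0 0 0 -0.3" --pt "0 0 0.25 0 0 0 -0.3" --pt "0 0 0.25 0 0 0 -0.3" --pt "0 0 0.25 0 0 0 -0.3"

```text
clock: 28.5
position: [0.5303, 0.2283, 0.0339]
tool_rot: [-3.139, 0.002, 1.624]
force: [-10.9, -3.4, 6.5]
grip_width: 0.042
finger_force: 61.9
```

play_rows --pt "-0.05 -0.12 0 0 0 0 -0.3" --pt "-0.05 -0.12 0.1 0 0 0 -0.3" --pt "-0.05 -0.12 0.15 0 0 0 -0.3" --pt "-0.05 -0.12 0.15 0 0 0 -0.3" --pt "-0.05 -0.12 0.15 0 0 0 -0.3"

```text
clock: 29.0
position: [0.5301, 0.2282, 0.0326]
tool_rot: [-3.141, 0.0, 1.624]
force: [-6.7, -2.4, 2.4]
grip_width: 0.0414
finger_force: 61.6
```

play_rows --pt "-0.03 -0.1 0.05 0 0 0 -0.3" --pt "-0.03 -0.1 0.1 0 0 0 -0.3" --pt "-0.03 -0.1 0.15 0 0 0 -0.3" --pt "-0.03 -0.1 0.15 0 0 0 -0.3" --pt "-0.03 -0.1 0.15 0 0 0 -0.3"

```text
clock: 29.5
position: [0.5297, 0.2281, 0.0313]
tool_rot: [3.141, -0.0, 1.624]
force: [-0.9, -0.5, -0.6]
grip_width: 0.0419
finger_force: 61.2
```

play_rows --pt "0 0 0.05 0 0 0 -0.3" --pt "0 0 0.1 0 0 0 -0.3" --pt "0 0 0.12 0 0 0 -0.3" --pt "0 0 0.12 0 0 0 -0.3" --pt "0 0 0.12 0 0 0 -0.3"

```text
clock: 30.0
position: [0.5298, 0.2281, 0.0306]
tool_rot: [3.141, -0.0, 1.624]
force: [-3.1, -0.8, 11.8]
grip_width: 0.0415
finger_force: 62.4
```

play_rows --pt "0 0 0.03 0 0 0 -0.3" --pt "0 0 0.05 0 0 0 -0.3" --pt "0 0 0.05 0 0 0 -0.3" --pt "0 0 0.05 0 0 0 -0.3" --pt "0 0 0.05 0 0 0 -0.3"

```text
clock: 30.5
position: [0.5297, 0.2282, 0.0305]
tool_rot: [3.141, 0.0, 1.624]
force: [-5.2, -1.8, 19.5]
grip_width: 0.0417
finger_force: 63.2
```

play_rows --pt "0 0 0 0 0 0 -0.1" --pt "0 0 0 0 0 0 0.2" --pt "0 0 0 0 0 0 0.4" --pt "0 0 0 0 0 0 0.4" --pt "0 0 0 0 0 0 0.4"

```text
clock: 31.0
position: [0.5297, 0.228, 0.0296]
tool_rot: [3.142, -0.0, 1.624]
force: [0.0, 0.6, -0.4]
grip_width: 0.0599
finger_force: 0.0
```

play_rows --pt "0 0 -1 0 0 0 0.4" --pt "0 0 -4 0 0 0 0.4" --pt "0 0 -8 0 0 0 0.4" --pt "0 0 -13 0 0 0 0.4" --pt "0 0 -18 0 0 0 0.4"

```text
clock: 31.5
position: [0.5291, 0.2279, 0.2121]
tool_rot: [-3.141, -0.0, 1.624]
force: [0.5, 0.2, 0.2]
grip_width: 0.0598
finger_force: 0.0
```

play_rows --pt "-4.5 0 0 0 0 0 0.4" --pt "-9 0 0 0 0 0 0.4" --pt "-13.5 0 0 0 0 0 0.4" --pt "-18 0 0 0 0 0 0.4" --pt "-20 0 0 0 0 0 0.4"

```text
clock: 32.0
position: [0.5401, 0.0239, 0.2103]
tool_rot: [3.141, 0.001, 1.62]
force: [0.8, 0.6, 0.4]
grip_width: 0.0595
finger_force: 0.0
```

```bash
python3 go.py
python3 - <<'E'
from meas import *
for cam in ("scene","top"):
    p,d=viewer.grab_frame(cam); P=cloud(cam,d)
    if cam=="scene": cv2.imwrite("pics/s5.png",cv2.resize(p[200:360,220:560,::-1],None,fx=2.3,fy=2.3))
    q=seg(P,(.5305,.228),.03,.036,.0475); print("collar",circ(q),np.percentile(q[:,2],[10,50,90]).round(4))
    q=seg(P,(.4249,.3212),.04,.077,.12); print("tube",circ(q),np.median(q[:,2]))
    q=seg(P,(.5247,.3276),.05,.029,.045); print("bar",rect(q),np.percentile(q[:,2],[10,50,90]).round(4))
    q=seg(P,(.4314,.2214),.04,.046,.06); print("sq head",rect(q),np.median(q[:,2]))
    print("ltube",circ(seg(P,(.603,-.116),.06,.126,.14)))
E
```

```text
t 32.00 p [0.5401 0.0239 0.2103] rpy [1.7998e+02 9.0000e-02 9.2810e+01] w 0.0595 F [0.8 0.6 0.4] ff 0.0 q7 -0.30
collar ('minenc', array([532.3, 226.6]), 23.3, 'mean', array([537.7, 227.7]), 246) [0.0384 0.0414 0.0438]
tube ('minenc', array([427.3, 321.8]), 18.0, 'mean', array([428.5, 321.7]), 174) 0.08455540500923539
bar (array([527.3, 328.4]), array([78.8, 29.6]), 3.4, 401) [0.0298 0.032  0.0374]
sq head (array([434.3, 222.2]), array([26.1, 20.1]), 1.1, 81) 0.050406935217664206
ltube ('minenc', array([ 606.5, -118.5]), 16.2, 'mean', array([ 606.3, -118. ]), 67)
collar ('minenc', array([531.1, 227.9]), 22.3, 'mean', array([530.9, 226.8]), 304) [0.0395 0.0419 0.0442]
tube ('minenc', array([427.3, 322. ]), 15.0, 'mean', array([427.1, 321. ]), 128) 0.08818166510866503
bar (array([525.8, 329.6]), array([75.8, 30.8]), 3.5, 517) [0.03   0.0325 0.038 ]
sq head (array([434.2, 222.6]), array([20.6, 21.2]), 5.2, 120) 0.05123851342329161
ltube ('minenc', array([ 605.8, -116.7]), 15.1, 'mean', array([ 605.4, -116.3]), 75)
```

View pics/s5.png

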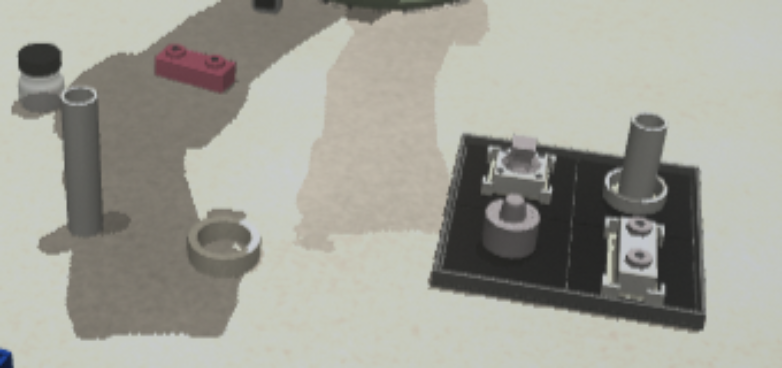

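All four parts are seated. The collar is level at (510,225) with its top at about 43 mm, which is home. The long tube has not moved.

play_rows --pt "0 0 0 0 0 0 0.4" --pt "0 0 0 0 0 0 0.4" --pt "0 0 0 0 0 0 0.4" --pt "0 0 0 0 0 0 0.4" --pt "0 0 0 0 0 0 0.4"

```text
clock: 32.6
position: [0.5402, 0.0288, 0.2096]
tool_rot: [-3.142, -0.0, 1.625]
force: [-0.7, -0.2, -0.3]
grip_width: 0.0598
finger_force: 0.0
```

```bash
python3 -c "
from workcell import bot
print(bot.job_done())"
```

```text
the job is handed in; nothing more can be done
None
```

The job is handed in after about 33 s: the camera check shows the adapter, bar and tube in their nests and the collar home on the peg, with the long tube where it stood and the arm never near the round adapter; no verdict came back.

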